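Load a swing-out centrifuge head in balance

TASK

The centrifuge head is on its loading stand; load its four buckets with the four capped tubes so that it is balanced: the two long tubes in buckets straight across from each other, and the two short tubes in the other facing pair. Lower each tube, cap up, right down to the floor of its bucket before letting go instead of dropping it in, and leave the two bottles standing where they are.

Things in the scene. Friction and masses are not known exactly. Their poses are not given: they have to be found in the camera images.
- long_a_mid (a point): One of the two long centrifuge tubes, 120 mm tall (short ones 88): white, upright, ribbed grey screw cap. Barrel 29 mm across, chamfered flat foot; cap 34 mm across, 14 mm high; about 50 g. Point at its centre, 60 mm from foot and from top; z along it, to the cap. Grip it across the cap: seated, only its top 72 mm stand out of the bucket.
- long_b_mid (a point): One of the two long centrifuge tubes, 120 mm tall (short ones 88): white, upright, ribbed grey screw cap. Barrel 29 mm across, chamfered flat foot; cap 34 mm across, 14 mm high; about 50 g. Point at its centre, 60 mm from foot and from top; z along it, to the cap. Grip it across the cap: seated, only its top 72 mm stand out of the bucket.
- short_a_mid (a point): One of the two short centrifuge tubes, 88 mm tall (long ones 120): white, upright, ribbed grey screw cap. Barrel 29 mm across, chamfered flat foot; cap 34 mm across, 14 mm high; about 50 g. Point at its centre, 44 mm from foot and from top; z along it, to the cap. Grip it across the cap: seated, only its top 40 mm stand out of the bucket.
- short_b_mid (a point): One of the two short centrifuge tubes, 88 mm tall (long ones 120): white, upright, ribbed grey screw cap. Barrel 29 mm across, chamfered flat foot; cap 34 mm across, 14 mm high; about 50 g. Point at its centre, 44 mm from foot and from top; z along it, to the cap. Grip it across the cap: seated, only its top 40 mm stand out of the bucket.
- bucket_0_mouth (a point): One of four identical steel buckets of the centrifuge head, opposite bucket_2. Point: centre of its round mouth, level with the rim, 95 mm above the worktop; z up, x out from the head's middle. Bore 34 mm wide, flat floor 48 mm below the rim; the top 10 mm flare to 50 mm inside, 55 mm outside.
- bucket_1_mouth (a point): One of four identical steel buckets of the centrifuge head, opposite bucket_3. Point: centre of its round mouth, level with the rim, 95 mm above the worktop; z up, x out from the head's middle. Bucket centres are 85 mm from the head's middle: neighbours 120 mm, opposite ones 170 mm apart.
- bucket_2_mouth (a point): One of four identical steel buckets of the centrifuge head, opposite bucket_0. Point: centre of its round mouth, level with the rim, 95 mm above the worktop; z up, x out from the head's middle. The head turns on its stand at a light push and buckets can swing outwards on their pins, so they may shift a little while being loaded.
- bucket_3_mouth (a point): One of four identical steel buckets of the centrifuge head, opposite bucket_1. Point: centre of its round mouth, level with the rim, 95 mm above the worktop; z up, x out from the head's middle. Size as bucket_0. The nut in the head's middle stands 7 mm higher than the rims.
- saline_mid (a point): White reagent bottle with blue cap, 46 mm in diameter, 90 mm tall, standing among the tubes; not to be moved. The point is at its centre, 45 mm above the worktop.
- dropper_mid (a point): Small white dropper bottle with pointed green cap, 30 mm in diameter, 75 mm tall, standing among the tubes; not to be moved. The point is at its centre, 37 mm above the worktop.
Mind the look-alikes: they are no part of the job. What is shaped like the part that bears long_b_mid but purple or red is not meant. Leave any brown look-alike of the part that bears long_a_mid alone.

How it is judged:
By the outcome, as a careful person would: the job done as asked, in the order asked, and still so for the second after the job is handed in, with the robot touching nothing.
It also fails if it takes over 118 s, if anything falls off the work surface, if the arm or the gripper's body presses on something with over 40 N, if the wrist force passes 120 N, or if a joint passes its speed limit or range.

ROBOT

A 6-joint arm with a two-finger parallel gripper is mounted at the origin on a cart in front of the work surface, level with it; the furniture and walls round the work are solid. World frame = base frame: x ahead of the robot, y to its left, z up, the work surface at z = 0. Lengths are in m, angles in degrees, forces in N, time in s.
With the tool pointing down it reaches from about 0.25 to 0.725 m from the base axis. Payload 9.7 kg.
Tool frame: the origin (TCP) lies midway between the tips of the shut fingers; the grasp point (between the pads) lies 19 mm behind it (bot.grasp_offset is the distance from the TCP to the grasp point, in m); z points along the fingers, x is the direction in which the jaws open and shut, and the axes are right-handed (so a half turn about z gives the same grasp; the last joint's range is limited). The gripper opens to 85 mm and grips with 20 to 120 N. Pads are 22 mm wide; open, the fingers measure 114 mm over their backs; the gripper's body (76 mm by 85 mm) begins 54 mm behind the grasp point. The pads swing forward as they close: fully open they stand 13 mm farther back than shut.
Start: joints at [66.75, 4.979, 10.078, 95.1, 0, 90], TCP at [0.217, 0.505, 0.206] pointing down, gripper open.
Joint ranges: [-179.16, 179.16], [-48.56, 103.87], [-65.8, 70.77], [-126.05, 130.52], [-82.76, 87.17], [-180, 180]. Speed limits (degrees/s): [127.2, 127.2, 147.25, 180, 180, 180].

INTERFACE

Orientations are given as [roll, pitch, yaw] about the fixed x, y, z axes, in that order (R = Rz(yaw) Ry(pitch) Rx(roll)).
In Python, from workcell import bot gives the robot as it stands.
- The arm moves only by the tool send_rows, never from a script. Its argument "targets" is a list of rows, each a list of 5 numbers: the closure, from 0 (fully open) to 1 (shut), then the shift along the world's x, y, z in mm, then the turn about the world's z in degrees. A call has 1 to 10 rows; each row is the pose to reach, as a shift and turn from the pose commanded when the call began; what a row does not reach only later rows make up. A row lasts 1/8 s, in which the tool goes at most 62.5 mm and 10.7 degrees, less where a joint would pass 70% of its speed; a pose out of reach is approached as far as the arm can. A call with a gripper value outside its range is refused whole. The fingers move at their own pace and stop on an object; "squeeze" is the grip in N (left out, the last holds). Time passes only in rows, so rows that repeat a pose let the fingers close. It gives the time, the measured TCP pose, the force and the opening at its end, in the units of the state.
- bot.get_obs(): the state, without advancing time (a new reading comes with each control period).
- bot.camera(name): name is "side" or "top" or "wrist"; returns a dict with "pixels" (400x640x3 uint8, red, green, blue), "intrinsics" (3x3 intrinsics, pixels), "view" (4x4, takes a point from world to camera coordinates); the wrist camera has in their place "mount" (4x4, takes a point from camera to tool coordinates, whose origin is the TCP and whose axes are the tool frame's). Camera axes: x right, y down, z forward; pixel columns grow to the right and rows downward; lengths in m; the calibration is good to about 2 mm. The wrist camera is an equidistant fisheye: a pixel r from the principal point sees the ray r / f radians off the axis. A picture is of the moment at which its call begins: read the wrist's pose just before it. There is no depth.
- bot.job_done(): hands the job in, once; it reports no verdict.
The state is a dict: "time": time; "q": joint angles; "qd": joint speeds; "joint_efforts": joint torques, N m; "ee_pos": TCP position; "tcp_rot": TCP orientation; "wrist_force": force on the tool from outside, world axes, zero at the start; "torque": the same for the moment, N m; "opening": finger opening in m.
Only numpy, scipy, OpenCV 4.12 (cv2) and the standard library are available. Lean on these libraries where they do the work, as an engineer would, in place of code of your own. Each camera call takes 0.05 s, during which the arm holds its last target.

## Working session

There is one attempt and no reset: what is moved stays moved. The work goes in short steps, Python scripts to look and compute and a tool call to move; the robot and the scene stay as the last step left them, time stands still between calls to the robot, and variables do not carry over. Pictures are saved under pics/ and viewed, and the job is handed in when it is done.

Besides the shell and the picture viewer there is one more tool, called after "Call:" as name(argument=value, ...) on one line, values as JSON. send_rows: Moves the arm, as the interface text tells. Its arguments: {"type":"object","properties":{"targets":{"type":"array","items":{"type":"array","items":{"type":"number"}}},"squeeze":{"type":"number"}},"required":["targets"]}

```bash
mkdir -p pics; ls; python3 - <<'E'
from workcell import bot
import cv2,numpy as np
np.set_printoptions(precision=4,suppress=True)
o=bot.get_obs();print({k:np.round(v,3).tolist() for k,v in o.items()}, bot.grasp_offset)
for n in("top","side","wrist"):
    c=bot.camera(n);cv2.imwrite(f"pics/{n}0.png",c["pixels"][:,:,::-1])
    print(n,c["intrinsics"],c.get("view",c.get("mount")))
E
```

```text
pics
{'time': 0.0, 'q': [66.751, 5.011, 10.036, 95.1, -0.0, 89.997], 'qd': [-0.08, 0.084, 0.004, -0.022, 0.011, -0.089], 'joint_efforts': [-0.001, -52.039, 46.48, 0.017, 0.0, 0.0], 'ee_pos': [0.217, 0.505, 0.206], 'tcp_rot': [180.0, 0.075, 66.753], 'wrist_force': [-0.008, -0.335, 0.19], 'torque': [-0.008, -0.029, 0.021], 'opening': 0.085} 0.0187
top [[408.6318   0.     317.012 ]
 [  0.     408.6318 201.0025]
 [  0.       0.       1.    ]] [[ 0.0278 -0.9995  0.0129 -0.0981]
 [-0.9979 -0.0285 -0.0579  0.5166]
 [ 0.0583 -0.0113 -0.9982  1.111 ]
 [ 0.      0.      0.      1.    ]]
side [[518.7767   0.     331.5726]
 [  0.     518.7767 197.1329]
 [  0.       0.       1.    ]] [[ 0.9936 -0.1122 -0.0122 -0.5051]
 [-0.0842 -0.665  -0.7421  0.0349]
 [ 0.0751  0.7384 -0.6702  1.4211]
 [ 0.      0.      0.      1.    ]]
wrist [[309.7069   0.     316.8206]
 [  0.     309.7069 201.0249]
 [  0.       0.       1.    ]] [[ 1.     -0.0016 -0.0004  0.0008]
 [ 0.0017  0.9457  0.3249 -0.0855]
 [-0.0002 -0.3249  0.9457 -0.1682]
 [ 0.      0.      0.      1.    ]]
```

View pics/top0.png

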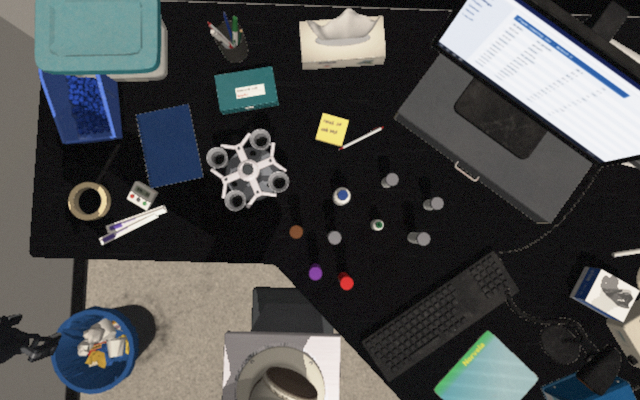

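View pics/side0.png

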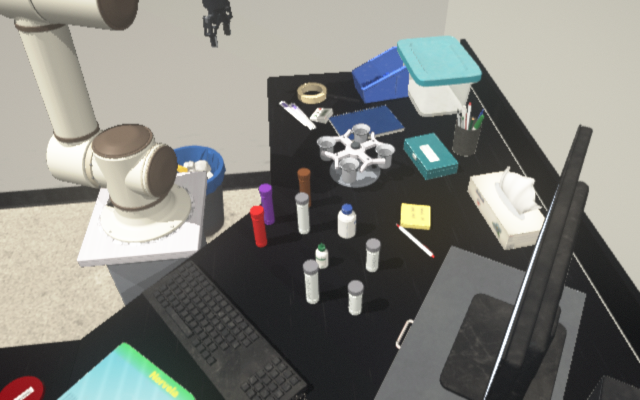

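View pics/wrist0.png

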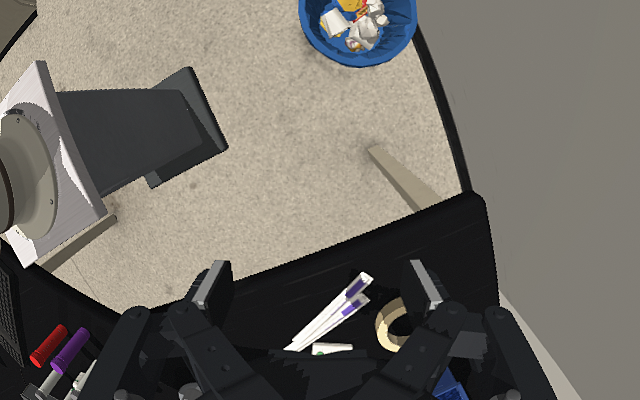

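```bash
python3 - <<'E'
import cv2,numpy as np
a=cv2.imread("pics/top0.png")[115:305,195:460]; cv2.imwrite("pics/topc.png",cv2.resize(a,None,fx=3,fy=3,interpolation=cv2.INTER_CUBIC))
a=cv2.imread("pics/side0.png")[110:330,235:435]; cv2.imwrite("pics/sidec.png",cv2.resize(a,None,fx=2.7,fy=2.7,interpolation=cv2.INTER_CUBIC))
E
```

```text
(no output)
```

View pics/topc.png

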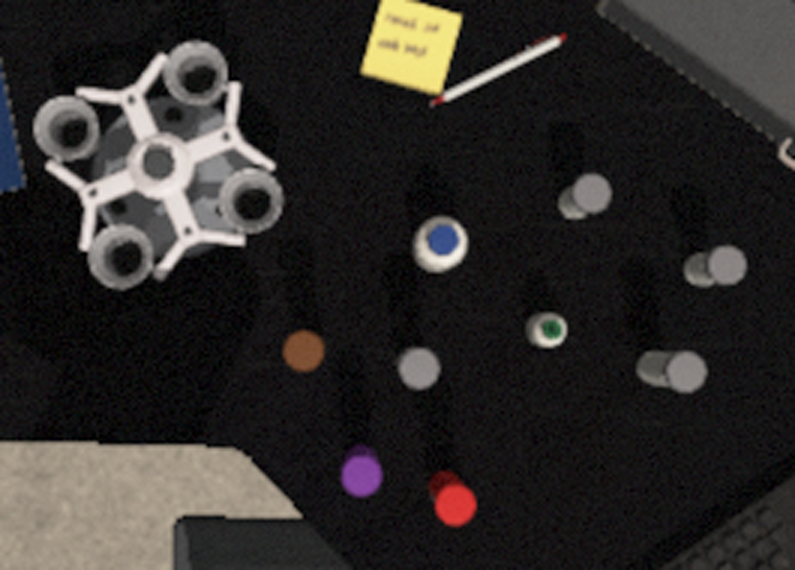

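View pics/sidec.png

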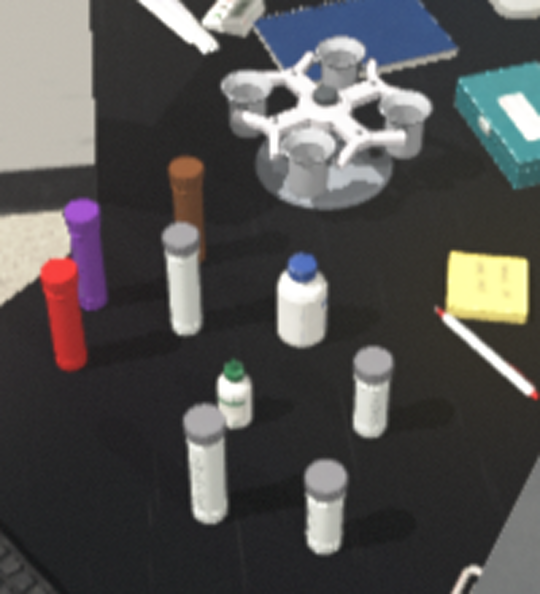

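```bash
cat > h.py <<'E'
import cv2,numpy as np
from workcell import bot
np.set_printoptions(precision=4,suppress=True)
def ray(c,u,v):
    K=c["intrinsics"];V=c["view"];R=V[:3,:3];t=V[:3,3]
    d=R.T@np.linalg.solve(K,[u,v,1]);return -R.T@t,d
def plane(c,u,v,z):
    o,d=ray(c,u,v);return (o+d*(z-o[2])/d[2])[:2]
def proj(c,p):
    q=c["view"]@np.r_[p,1];q=c["intrinsics"]@q[:3];return q[:2]/q[2]
def circ(img,u,v,s,rmin,rmax,p2=12):
    x0,y0=int(u-s),int(v-s);k=8
    g=cv2.cvtColor(img,cv2.COLOR_RGB2GRAY)[y0:y0+2*s,x0:x0+2*s]
    g=cv2.GaussianBlur(cv2.resize(g,None,fx=k,fy=k,interpolation=cv2.INTER_CUBIC),(0,0),4)
    h=cv2.HoughCircles(g,cv2.HOUGH_GRADIENT,1,200,param1=60,param2=p2,minRadius=int(rmin*k),maxRadius=int(rmax*k))
    if h is None: return None
    x,y,r=h[0][0];return ((x+.5)/k-.5+x0,(y+.5)/k-.5+y0,r/k)
E
python3 - <<'E'
from h import *
c=bot.camera("top");s=bot.camera("side");im=c["pixels"]
big=cv2.resize(im[115:305,195:460],None,fx=3,fy=3,interpolation=cv2.INTER_CUBIC)[:,:,::-1].copy()
def dr(a,col):
    cv2.circle(big,(int((a[0]-195+.5)*3),int((a[1]-115+.5)*3)),int(a[2]*3),col,1)
for n,u,v,z,sy in(("La",335,238,.12,(302,198)),("Lb",423,239,.12,(311,267)),("Sa",392,179,.088,(373,244)),("Sb",438,203,.088,(356,287)),("sal",342,196,.09,None),("dro",377,225,.075,None),("br",296,232,.12,None)):
    a=circ(im,u,v,16,5,9)
    if n=="dro": a=(378,224.8,4)
    dr(a,(0,255,0));p=plane(c,a[0],a[1],z)
    print(n,np.round(a,2),p, proj(s,[*p,z]))
for n,u,v in(("b0",260,139),("b1",217,157),("b2",235,200),("b3",278.5,182)):
    a=circ(im,u,v,18,9,13);dr(a,(0,0,255));print(n,np.round(a,2),plane(c,a[0],a[1],.095))
a=circ(im,247.5,169,14,4,9);dr(a,(255,0,0));print(a,plane(c,a[0],a[1],.1))
cv2.imwrite("pics/det.png",big)
E
```

```text
La [334.38 237.5    6.69] [ 0.4233 -0.1281] [302.5224 195.2608]
Lb [423.12 238.5    6.85] [ 0.4269 -0.3497] [311.4961 263.4623]
Sa [391.75 179.     6.68] [ 0.5776 -0.2749] [374.1166 241.909 ]
Sb [437.   202.88   6.41] [ 0.5189 -0.3933] [356.6139 284.7116]
sal [341.62 195.5    8.65] [ 0.5308 -0.1457] [346.6669 205.2933]
dro [378.  224.8   4. ] [ 0.4581 -0.2435] [321.6242 240.591 ]Traceback (most recent call last):
  File "<stdin>", line 9, in <module>
  File "<stdin>", line 5, in dr
TypeError: 'NoneType' object is not subscriptable
```

```bash
python3 - <<'E'
from h import *
c=bot.camera("top");s=bot.camera("side");im=c["pixels"]
k=4
big=cv2.resize(im[115:220,195:300],None,fx=5,fy=5,interpolation=cv2.INTER_CUBIC)[:,:,::-1].copy()
for n,u,v in(("b0",260,139),("b1",217,157),("b2",235,200),("b3",278.5,182),("nut",247.5,169)):
    for r in((9,13),(6,9)):
        a=circ(im,u,v,18,*r,p2=8)
        if a is None: print(n,None);continue
        cv2.circle(big,(int((a[0]-195+.5)*5),int((a[1]-115+.5)*5)),int(a[2]*5),(0,0,255) if r[0]==9 else (0,255,0),1)
        print(n,np.round(a,2),plane(c,a[0],a[1],.095))
a=circ(im,296,232,16,5,9,5);print(a, plane(c,296,232,.12))
# undistorted side crops with projected top circles
si=cv2.resize(s["pixels"][110:330,235:435],None,fx=2.7,fy=2.7,interpolation=cv2.INTER_CUBIC)[:,:,::-1].copy()
for p,z in(([.4233,-.1281],.12),([.4269,-.3497],.12),([.5776,-.2749],.088),([.5189,-.3933],.088)):
    for zz in (0,z):
        P=np.array([proj(s,[p[0]+.017*np.cos(t),p[1]+.017*np.sin(t),zz]) for t in np.linspace(0,6.28,40)])
        cv2.polylines(si,[np.int32((P-[235,110]+.5)*2.7)],1,(0,0,255))
cv2.imwrite("pics/det.png",big);cv2.imwrite("pics/dets.png",si)
E
```

```text
b0 [259.62 138.75  10.74] [0.6712 0.0699]
b0 [259.62 136.62   8.92] [0.6767 0.0701]
b1 [216.5  157.38  10.89] [0.6194 0.1788]
b1 [214.38 157.25   8.92] [0.6196 0.1842]
b2 [234.75 199.88  11.04] [0.5114 0.1277]
b2 [234.5  202.38   8.65] [0.505  0.1281]
b3 [278.12 181.38  10.78] [0.5621 0.0186]
b3 [280.25 183.38   8.01] [0.5571 0.013 ]
nut [247.75 169.38  11.49] [0.5908 0.0975]
nut [250.88 168.88   8.92] [0.5923 0.0895]
None [ 0.4343 -0.0322]
```

View pics/det.png

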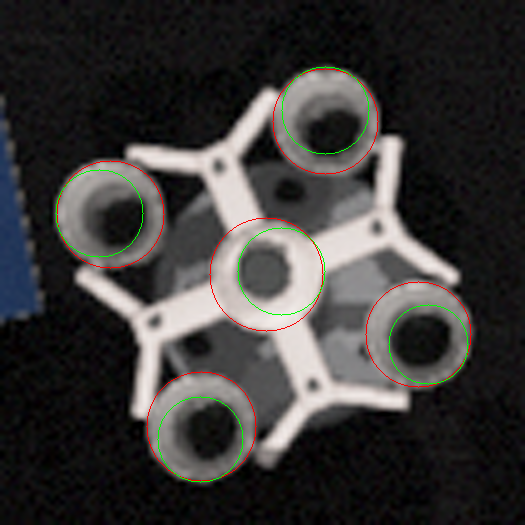

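View pics/dets.png

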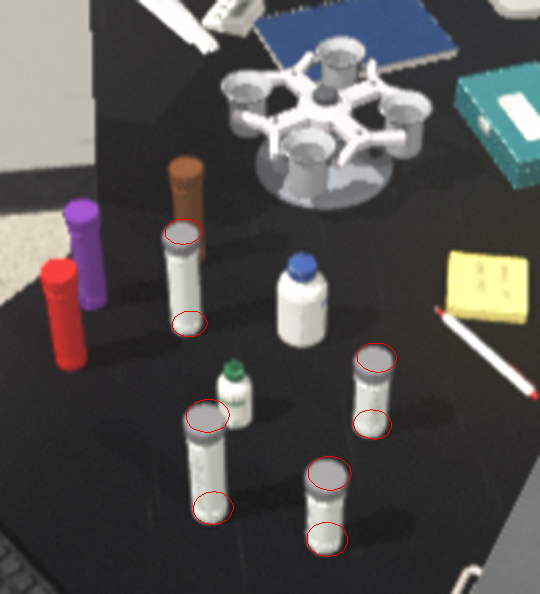

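Call:
send_rows(targets=[[0, 13, -38, 10, -4], [0, 26, -76, 20, -8], [0, 39, -114, 30, -12], [0, 52, -152, 40, -16], [0, 64, -190, 44, -20], [0, 77, -228, 44, -24], [0, 90, -266, 44, -28], [0, 103, -304, 44, -32], [0, 116, -342, 44, -36], [0, 124, -370, 44, -40]], squeeze=40)

```text
time: 1.6
ee_pos: [0.3414, 0.1339, 0.2506]
tcp_rot: [180.0, -0.0, 26.6]
wrist_force: [0.4, 0.7, 0.3]
opening: 0.0855
```

Call:
send_rows(targets=[[0, 13, -38, 0, -4], [0, 26, -76, 0, -8], [0, 39, -114, 0, -12], [0, 52, -152, 0, -16], [0, 64, -190, 0, -20], [0, 75, -228, 0, -24], [0, 80, -250, 0, -26], [0, 82, -263, 0, -26.7], [0, 82, -263, 0, -26.7]])

```text
time: 2.72
ee_pos: [0.423, -0.1279, 0.2503]
tcp_rot: [-180.0, 0.0, 0.0]
wrist_force: [0.1, -0.0, -0.3]
opening: 0.0854
```

Now refine with the wrist camera: check the caps from here.

```bash
cat >> h.py <<'E'
from scipy.spatial.transform import Rotation as Ro
def wpose(o,c):
    T=np.eye(4);T[:3,:3]=Ro.from_euler("xyz",o["tcp_rot"],degrees=True).as_matrix();T[:3,3]=o["ee_pos"];return T@c["mount"]
def wplane(o,c,u,v,z):
    K=c["intrinsics"];x,y=(u-K[0,2])/K[0,0],(v-K[1,2])/K[1,1];t=np.hypot(x,y)
    d=np.array([np.sin(t)*x/t,np.sin(t)*y/t,np.cos(t)]);M=wpose(o,c);d=M[:3,:3]@d;p=M[:3,3]
    return (p+d*(z-p[2])/d[2])[:2]
def wproj(o,c,P):
    q=np.linalg.inv(wpose(o,c))@np.r_[P,1];r=np.hypot(q[0],q[1]);t=np.arctan2(r,q[2]);K=c["intrinsics"]
    return np.array([K[0,2]+K[0,0]*t*q[0]/r,K[1,2]+K[1,1]*t*q[1]/r])
def snap(name,circles):
    o=bot.get_obs();c=bot.camera("wrist");im=c["pixels"][:,:,::-1].copy();cv2.imwrite(f"pics/{name}_raw.png",im)
    for x,y,z,r in circles:
        P=np.array([wproj(o,c,[x+r*np.cos(t),y+r*np.sin(t),z]) for t in np.linspace(0,6.28,50)])
        cv2.polylines(im,[np.int32(P)],1,(0,0,255))
    cv2.imwrite(f"pics/{name}.png",im);return o,c
E
python3 - <<'E'
from h import *
o,c=snap("w1",[(.4233,-.1281,.12,.017),(.4269,-.3497,.12,.017),(.5776,-.2749,.088,.017),(.5189,-.3933,.088,.017),(.5621,.0186,.095,.0275)])
E
```

```text
(no output)
```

View pics/w1.png

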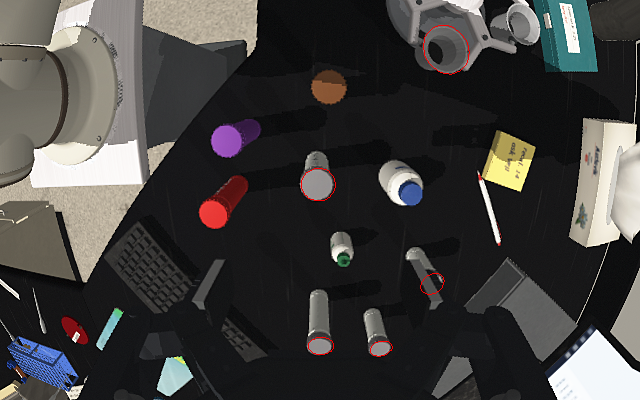

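Call:
send_rows(targets=[[0, 0, 0, -40, 0], [0, 0, 0, -80, 0], [0, 0, 0, -120, 0], [0, 0, 0, -145, 0], [0, 0, 0, -160, 0], [0, 0, 0, -160, 0], [1, 0, 0, -160, 0], [1, 0, 0, -160, 0], [1, 0, 0, -160, 0], [1, 0, 0, -160, 0]], squeeze=40)

```text
time: 4.03
ee_pos: [0.4236, -0.1279, 0.0913]
tcp_rot: [180.0, -0.1, 0.0]
wrist_force: [-0.6, 0.3, 5.1]
opening: 0.03
```

Call:
send_rows(targets=[[1, 0, 0, 0, 0], [1, 0, 0, 0, 0], [1, 0, 0, 0, 0], [1, 0, 0, 0, 0]])

```text
time: 4.53
ee_pos: [0.4236, -0.1279, 0.0913]
tcp_rot: [180.0, -0.1, 0.0]
wrist_force: [0.3, 0.1, 6.5]
opening: 0.0299
```

```bash
python3 - <<'E'
from h import *
o,c=snap("w2",[])
s=bot.camera("side")["pixels"][120:280,230:390,::-1];cv2.imwrite("pics/s2.png",cv2.resize(s,None,fx=3.6,fy=3.6,interpolation=cv2.INTER_CUBIC))
E
```

```text
(no output)
```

View pics/w2.png

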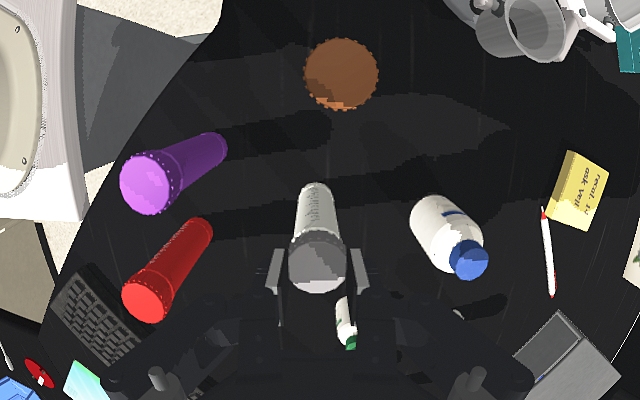

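View pics/s2.png

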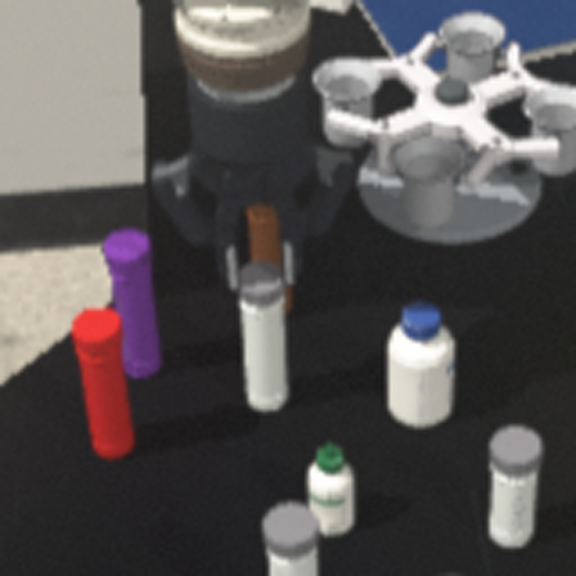

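Call:
send_rows(targets=[[1, 0, 0, 10, 0], [1, 0, 0, 30, 0], [1, 0, 0, 60, 0], [1, 0, 0, 100, 0], [1, 0, 0, 140, 0], [1, 0, 0, 160, 0], [1, 0, 0, 160, 0]])

```text
time: 5.5
ee_pos: [0.4237, -0.1278, 0.2519]
tcp_rot: [180.0, -0.1, 0.0]
wrist_force: [-0.5, -0.5, -0.7]
opening: 0.0296
```

```bash
python3 - <<'E'
from h import *
o,c=snap("w3",[]);print(o["opening"],o["wrist_force"],o["torque"])
s=bot.camera("side")["pixels"][80:280,230:390,::-1];cv2.imwrite("pics/s3.png",cv2.resize(s,None,fx=3,fy=3,interpolation=cv2.INTER_CUBIC))
E
```

```text
0.02959616935408909 [-0.4927 -0.5038 -0.6955] [-0.0111  0.0275 -0.0119]
```

View pics/w3.png

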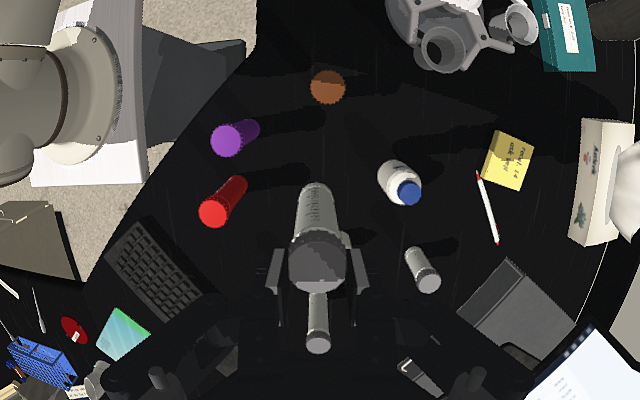

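View pics/s3.png

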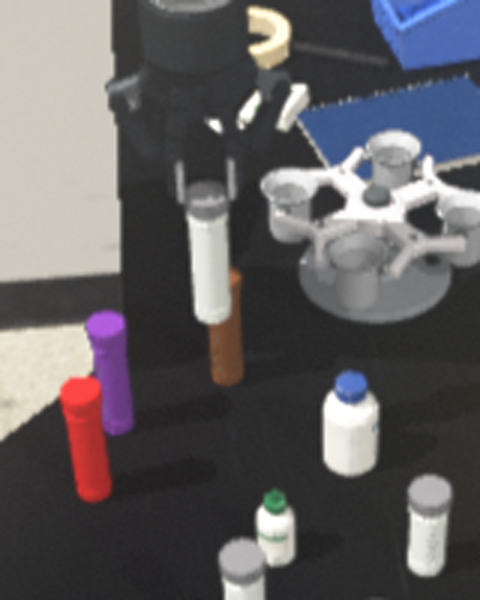

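Call:
send_rows(targets=[[1, 10, 15, 0, 0], [1, 30, 47, 0, 0], [1, 54, 85, 0, 0], [1, 78, 123, 0, 0], [1, 102, 161, 0, 0], [1, 126, 199, 0, 0], [1, 150, 237, 0, 0], [1, 172, 272, 0, 0], [1, 188, 295, 0, 0], [1, 196, 307, 0, 0]])

```text
time: 6.85
ee_pos: [0.6192, 0.1806, 0.248]
tcp_rot: [180.0, 0.2, 0.1]
wrist_force: [-1.3, -0.6, -0.7]
opening: 0.0297
```

Call:
send_rows(targets=[[1, 0, 0, 0, 0], [1, 0, 0, 0, 0]])

```text
time: 7.1
ee_pos: [0.6187, 0.1788, 0.2497]
tcp_rot: [180.0, 0.1, 0.0]
wrist_force: [-1.0, -0.2, -1.0]
opening: 0.0293
```

```bash
python3 - <<'E'
from h import *
o,c=snap("w4",[(.6194,.1788,.095,.0275),(.6712,.0699,.095,.0275),(.5114,.1277,.095,.0275)]);print(o["opening"],o["wrist_force"],o["ee_pos"])
s=bot.camera("side")["pixels"][60:220,280:440,::-1];cv2.imwrite("pics/s4.png",cv2.resize(s,None,fx=3.6,fy=3.6,interpolation=cv2.INTER_CUBIC))
E
```

```text
0.02934440418353947 [-1.0383 -0.2489 -1.0371] [0.6187 0.1788 0.2497]
```

View pics/w4.png

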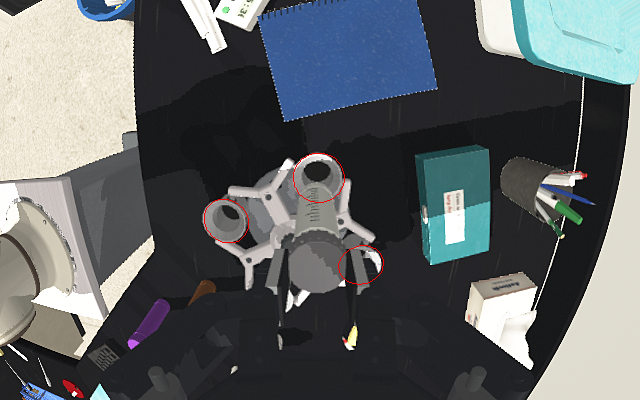

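View pics/s4.png

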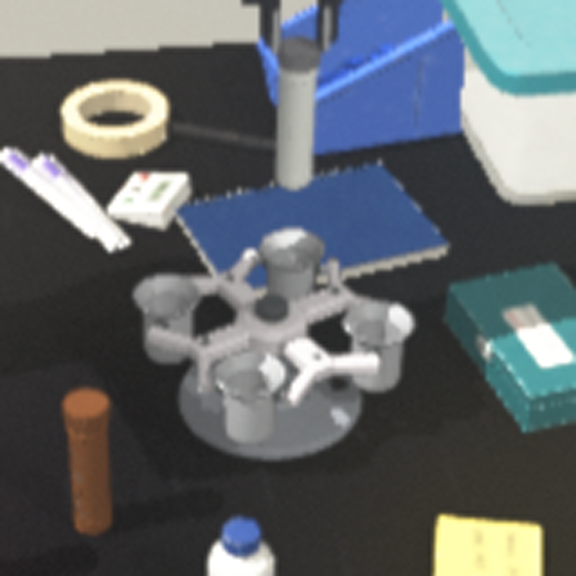

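Call:
send_rows(targets=[[1, 0, 0, -20, 0], [1, 0, 0, -45, 0], [1, 0, 0, -60, 0], [1, 0, 0, -67, 0], [1, 0, 0, -74, 0], [1, 0, 0, -81, 0], [1, 0, 0, -88, 0], [1, 0, 0, -95, 0], [1, 0, 0, -102, 0], [1, 0, 0, -106, 0]])

```text
time: 8.45
ee_pos: [0.619, 0.1793, 0.1437]
tcp_rot: [180.0, 0.0, 0.1]
wrist_force: [0.0, -0.1, 0.2]
opening: 0.0297
```

Call:
send_rows(targets=[[1, 0, 0, 0, 0], [1, 0, 0, -2, 0], [1, 0, 0, -4, 0], [1, 0, 0, -4, 0]])

```text
time: 8.95
ee_pos: [0.6191, 0.1793, 0.1402]
tcp_rot: [180.0, 0.0, 0.0]
wrist_force: [-0.3, -0.1, -1.0]
opening: 0.0296
```

Call:
send_rows(targets=[[1, 0, 0, -1, 0], [1, 0, 0, -2, 0], [1, 0, 0, -2, 0]])

```text
time: 9.32
ee_pos: [0.6191, 0.1793, 0.1384]
tcp_rot: [-180.0, -0.0, 0.0]
wrist_force: [-0.1, -0.1, 0.2]
opening: 0.0294
```

Call:
send_rows(targets=[[1, 0, 0, -1, 0], [1, 0, 0, -2, 0], [1, 0, 0, -2, 0]])

```text
time: 9.7
ee_pos: [0.6197, 0.1795, 0.1382]
tcp_rot: [-180.0, -0.2, 0.0]
wrist_force: [-1.2, -0.3, 8.9]
opening: 0.0304
```

Call:
send_rows(targets=[[0.4, 0, 0, 0, 0], [0.2, 0, 0, 0, 0], [0, 0, 0, 0, 0], [0, 0, 0, 0, 0], [0, 0, 0, 10, 0], [0, 0, 0, 30, 0], [0, 0, 0, 60, 0], [0, 0, 0, 100, 0], [0, 0, 0, 113, 0], [0, 0, 0, 113, 0]])

```text
time: 10.95
ee_pos: [0.6196, 0.1795, 0.2511]
tcp_rot: [-180.0, -0.1, 0.1]
wrist_force: [0.6, 0.1, -0.4]
opening: 0.0854
```

```bash
python3 - <<'E'
from h import *
o,c=snap("w5",[(.6194,.1788,.167,.017),(.6194,.1788,.095,.0275),(.6712,.0699,.095,.0275),(.5114,.1277,.095,.0275)]);print(o["opening"],o["wrist_force"],o["ee_pos"])
s=bot.camera("side")["pixels"][60:220,280:440,::-1];cv2.imwrite("pics/s5.png",cv2.resize(s,None,fx=3.6,fy=3.6,interpolation=cv2.INTER_CUBIC))
E
```

```text
0.08537336549287457 [ 0.6447  0.0728 -0.4281] [0.6196 0.1795 0.2511]
```

View pics/w5.png

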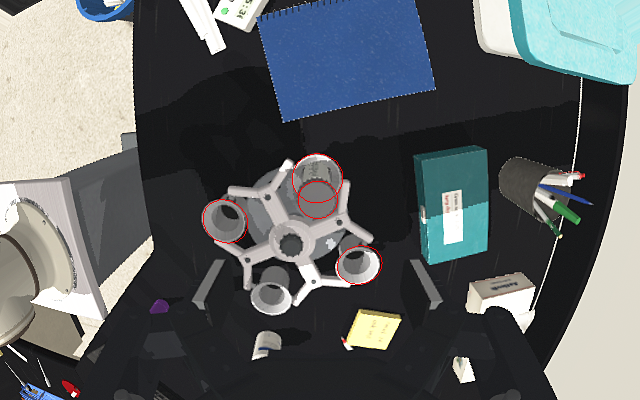

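View pics/s5.png

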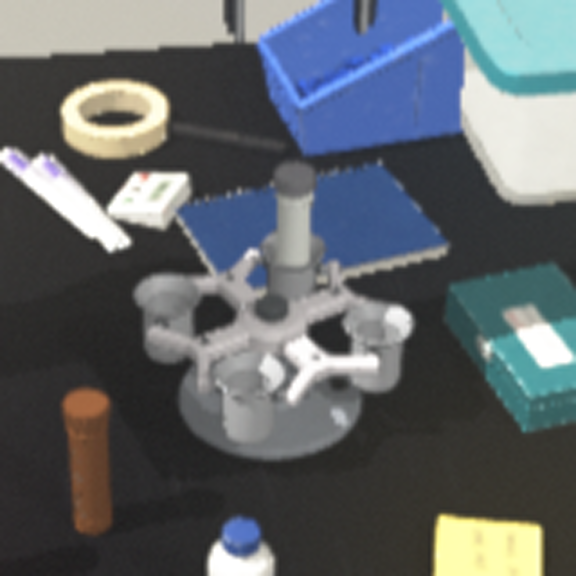

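Call:
send_rows(targets=[[0, -2, -18, 0, 0], [0, -6, -60, 0, 0], [0, -11, -115, 0, 0], [0, -16, -170, 0, 0], [0, -21, -225, 0, 0], [0, -26, -280, 0, 0], [0, -31, -335, 0, 0], [0, -36, -390, 0, 0], [0, -40, -435, 0, 0], [0, -42, -454, 0, 0]])

```text
time: 12.3
ee_pos: [0.5755, -0.2776, 0.2485]
tcp_rot: [-180.0, 0.1, -0.1]
wrist_force: [-0.0, 0.1, 0.6]
opening: 0.0852
```

Call:
send_rows(targets=[[0, 0, 0, 0, 0], [0, 0, 0, 0, 0]])

```text
time: 12.55
ee_pos: [0.577, -0.2738, 0.2494]
tcp_rot: [-180.0, 0.0, 0.1]
wrist_force: [-0.2, 0.4, -1.6]
opening: 0.0852
```

```bash
python3 - <<'E'
from h import *
o,c=snap("w6",[(.4269,-.3497,.12,.017),(.5776,-.2749,.088,.017),(.5189,-.3933,.088,.017)]);print(o["opening"],o["wrist_force"],o["ee_pos"])
E
```

```text
0.08518183278458274 [-0.2023  0.3867 -1.6469] [ 0.577  -0.2738  0.2494]
```

View pics/w6.png

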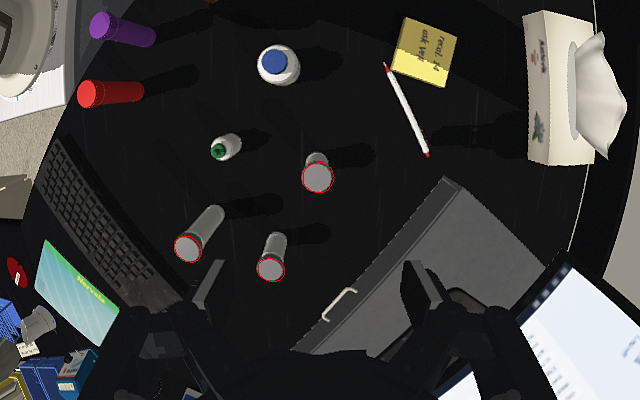

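Call:
send_rows(targets=[[0, 0, 0, -40, 0], [0, 0, 0, -80, 0], [0, 0, 0, -120, 0], [0, 0, 0, -155, 0], [0, 0, 0, -178, 0], [0, 0, 0, -190, 0], [0, 0, 0, -190, 0], [1, 0, 0, -190, 0], [1, 0, 0, -190, 0], [1, 0, 0, -190, 0]], squeeze=40)

```text
time: 13.85
ee_pos: [0.5774, -0.2748, 0.06]
tcp_rot: [180.0, -0.0, 0.0]
wrist_force: [0.3, 0.6, 1.4]
opening: 0.0324
```

Call:
send_rows(targets=[[1, 0, 0, 0, 0], [1, 0, 0, 0, 0], [1, 0, 0, 0, 0], [1, 0, 0, 0, 0], [1, 0, 0, 0, 0]])

```text
time: 14.48
ee_pos: [0.5775, -0.2749, 0.0603]
tcp_rot: [180.0, -0.1, 0.0]
wrist_force: [-0.7, -0.0, 4.7]
opening: 0.0295
```

Call:
send_rows(targets=[[1, 0, 0, 10, 0], [1, 0, 0, 30, 0], [1, 0, 0, 60, 0], [1, 0, 0, 100, 0], [1, 0, 0, 135, 0], [1, 0, 0, 150, 0], [1, 0, 0, 150, 0]])

```text
time: 15.35
ee_pos: [0.5776, -0.2749, 0.2109]
tcp_rot: [179.9, -0.1, 0.0]
wrist_force: [-0.1, 0.1, -0.1]
opening: 0.0294
```

```bash
python3 - <<'E'
from h import *
o,c=snap("w7",[]);print(o["opening"],o["wrist_force"],o["ee_pos"])
s=bot.camera("side")["pixels"][120:320,260:460,::-1];cv2.imwrite("pics/s7.png",cv2.resize(s,None,fx=3,fy=3,interpolation=cv2.INTER_CUBIC))
E
```

```text
0.029409438568964216 [-0.0647  0.0569 -0.0865] [ 0.5776 -0.2749  0.2109]
```

View pics/s7.png

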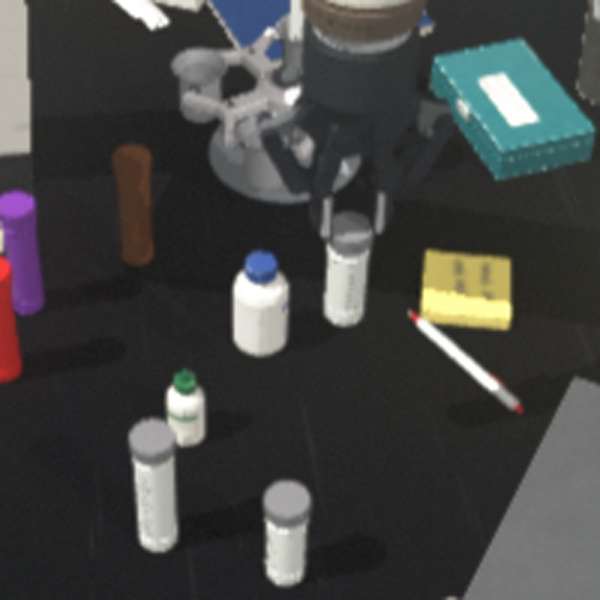

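Call:
send_rows(targets=[[1, 4, 15, 0, 0], [1, 14, 51, 0, 0], [1, 26, 95, 0, 0], [1, 38, 139, 0, 0], [1, 50, 183, 0, 0], [1, 62, 227, 0, 0], [1, 74, 271, 0, 0], [1, 84, 309, 0, 0], [1, 91, 335, 0, 0], [1, 94, 345, 0, 0]])

```text
time: 16.7
ee_pos: [0.6708, 0.0727, 0.2084]
tcp_rot: [-180.0, 0.1, 0.2]
wrist_force: [0.1, -0.6, -1.0]
opening: 0.0292
```

Call:
send_rows(targets=[[1, 0, 0, 0, 0], [1, 0, 0, 0, 0]])

```text
time: 16.95
ee_pos: [0.6709, 0.0694, 0.2094]
tcp_rot: [180.0, 0.0, 0.0]
wrist_force: [0.5, 0.9, -0.2]
opening: 0.0294
```

```bash
python3 - <<'E'
from h import *
o,c=snap("w8",[(.6194,.1788,.167,.017),(.6194,.1788,.095,.0275),(.6712,.0699,.095,.0275),(.5114,.1277,.095,.0275),(.5621,.0186,.095,.0275)]);print(o["opening"],o["wrist_force"],o["ee_pos"])
E
```

```text
0.029423054672981674 [ 0.5021  0.8617 -0.1503] [0.6709 0.0694 0.2094]
```

View pics/w8.png

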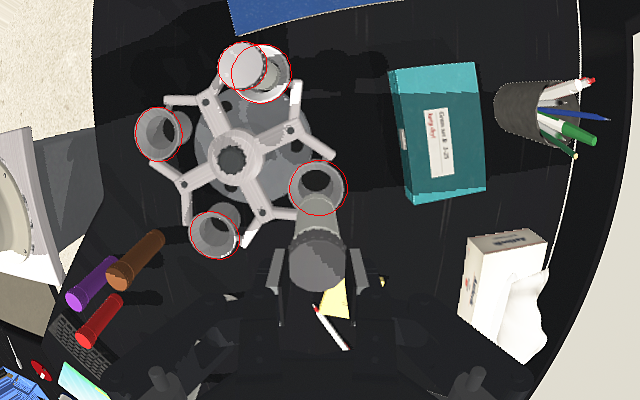

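Call:
send_rows(targets=[[1, 0, 0, -15, 0], [1, 0, 0, -35, 0], [1, 0, 0, -48, 0], [1, 0, 0, -55, 0], [1, 0, 0, -62, 0], [1, 0, 0, -69, 0], [1, 0, 0, -76, 0], [1, 0, 0, -83, 0], [1, 0, 0, -90, 0], [1, 0, 0, -96, 0]])

```text
time: 18.25
ee_pos: [0.671, 0.0704, 0.1129]
tcp_rot: [-180.0, 0.0, 0.1]
wrist_force: [1.3, -0.4, -0.5]
opening: 0.0294
```

Call:
send_rows(targets=[[1, 0, 0, -2, 0], [1, 0, 0, -4, 0], [1, 0, 0, -5, 0], [1, 0, 0, -6, 0], [1, 0, 0, -6, 0]])

```text
time: 18.88
ee_pos: [0.6712, 0.0704, 0.1075]
tcp_rot: [-180.0, -0.0, 0.0]
wrist_force: [0.4, 0.8, 0.3]
opening: 0.0294
```

Call:
send_rows(targets=[[1, 0, 0, -1, 0], [1, 0, 0, -2, 0], [1, 0, 0, -2, 0]])

```text
time: 19.25
ee_pos: [0.6716, 0.0705, 0.1072]
tcp_rot: [-180.0, -0.1, 0.1]
wrist_force: [-2.0, 0.5, 9.1]
opening: 0.0292
```

On the floor of the bucket (9 N at the expected height). Release, then go to Sb.

Call:
send_rows(targets=[[0.4, 0, 0, 0, 0], [0.2, 0, 0, 0, 0], [0, 0, 0, 0, 0], [0, 0, 0, 0, 0], [0, 0, 0, 10, 0], [0, 0, 0, 30, 0], [0, 0, 0, 60, 0], [0, 0, 0, 100, 0], [0, 0, 0, 135, 0], [0, 0, 0, 143, 0]])

```text
time: 20.5
ee_pos: [0.6718, 0.0704, 0.2518]
tcp_rot: [-180.0, -0.3, 0.1]
wrist_force: [0.3, 0.1, -0.2]
opening: 0.0857
```

Call:
send_rows(targets=[[0, -5, -18, 0, 0], [0, -20, -60, 0, 0], [0, -37, -115, 0, 0], [0, -55, -170, 0, 0], [0, -73, -225, 0, 0], [0, -92, -280, 0, 0], [0, -110, -335, 0, 0], [0, -128, -390, 0, 0], [0, -145, -442, 0, 0], [0, -152, -463, 0, 0]])

```text
time: 21.75
ee_pos: [0.5166, -0.3956, 0.2465]
tcp_rot: [-179.9, 0.1, -0.1]
wrist_force: [0.0, 0.9, -0.0]
opening: 0.0856
```

Call:
send_rows(targets=[[0, 0, 0, 0, 0], [0, 0, 0, 0, 0]])

```text
time: 22.0
ee_pos: [0.5192, -0.3918, 0.248]
tcp_rot: [-180.0, 0.0, 0.1]
wrist_force: [-0.3, -0.2, 0.1]
opening: 0.0852
```

```bash
python3 - <<'E'
from h import *
o,c=snap("w9",[(.4269,-.3497,.12,.017),(.5189,-.3933,.088,.017)]);print(o["opening"],o["wrist_force"],o["ee_pos"])
s=bot.camera("side")["pixels"][90:210,280:440,::-1];a=cv2.resize(s,None,fx=3.6,fy=3.6,interpolation=cv2.INTER_CUBIC)
cv2.imwrite("pics/s9.png",a)
E
```

```text
0.08524999347482291 [-0.2514 -0.2079  0.0628] [ 0.5192 -0.3918  0.248 ]
```

View pics/w9.png

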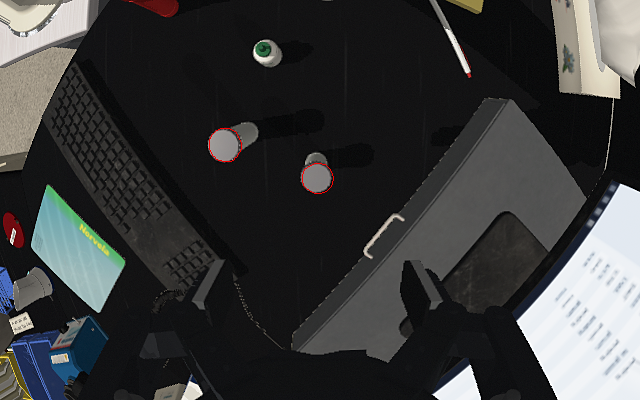

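View pics/s9.png

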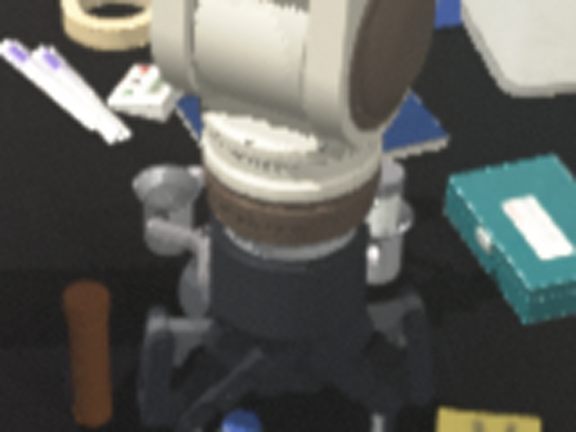

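Call:
send_rows(targets=[[0, 0, 0, -40, 0], [0, 0, 0, -80, 0], [0, 0, 0, -120, 0], [0, 0, 0, -155, 0], [0, 0, 0, -178, 0], [0, 0, 0, -190, 0], [0, 0, 0, -190, 0], [1, 0, 0, -190, 0], [1, 0, 0, -190, 0], [1, 0, 0, -190, 0]], squeeze=40)

```text
time: 23.35
ee_pos: [0.5193, -0.3929, 0.059]
tcp_rot: [180.0, -0.0, 0.0]
wrist_force: [1.1, 0.4, 3.0]
opening: 0.0322
```

Call:
send_rows(targets=[[1, 0, 0, 0, 0], [1, 0, 0, 0, 0], [1, 0, 0, 0, 0], [1, 0, 0, 0, 0], [1, 0, 0, 0, 0]])

```text
time: 23.98
ee_pos: [0.5194, -0.393, 0.0593]
tcp_rot: [179.9, -0.1, 0.0]
wrist_force: [-1.1, 0.1, 5.3]
opening: 0.0296
```

Call:
send_rows(targets=[[1, 0, 0, 10, 0], [1, 0, 0, 30, 0], [1, 0, 0, 60, 0], [1, 0, 0, 100, 0], [1, 0, 0, 135, 0], [1, 0, 0, 150, 0], [1, 0, 0, 150, 0]])

```text
time: 24.85
ee_pos: [0.5195, -0.393, 0.2098]
tcp_rot: [179.9, -0.1, 0.1]
wrist_force: [0.8, -1.0, -1.2]
opening: 0.0297
```

```bash
python3 - <<'E'
from h import *
o,c=snap("w10",[]);print(o["opening"],o["wrist_force"],o["ee_pos"])
s=bot.camera("side")["pixels"][120:320,260:460,::-1];cv2.imwrite("pics/s10.png",cv2.resize(s,None,fx=3,fy=3,interpolation=cv2.INTER_CUBIC))
E
```

```text
0.0297055002320566 [ 0.7781 -1.0022 -1.1793] [ 0.5195 -0.393   0.2098]
```

View pics/s10.png

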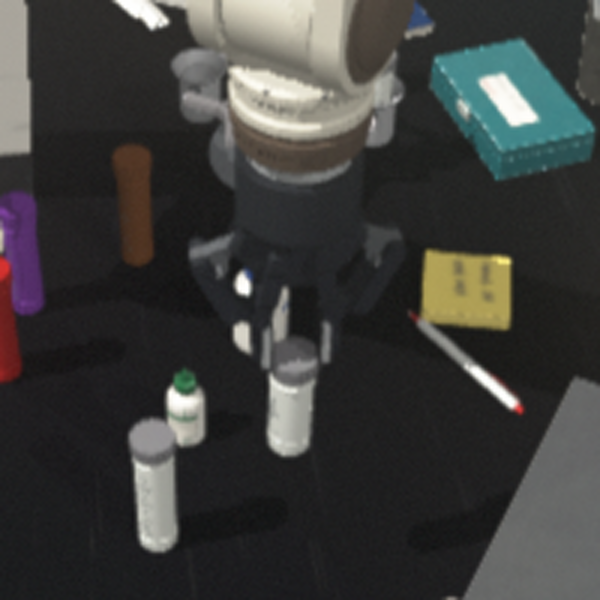

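Call:
send_rows(targets=[[1, 0, 15, 0, 0], [1, -1, 50, 0, 0], [1, -2, 95, 0, 0], [1, -2, 140, 0, 0], [1, -3, 185, 0, 0], [1, -4, 230, 0, 0], [1, -4, 275, 0, 0], [1, -5, 320, 0, 0], [1, -6, 365, 0, 0], [1, -6, 400, 0, 0]])

```text
time: 26.2
ee_pos: [0.5119, 0.0097, 0.2077]
tcp_rot: [-180.0, 0.1, 0.1]
wrist_force: [0.8, -0.4, -0.9]
opening: 0.0299
```

Call:
send_rows(targets=[[1, -1, 40, 0, 0], [1, -2, 80, 0, 0], [1, -2, 108, 0, 0], [1, -2, 121, 0, 0], [1, -2, 121, 0, 0]])

```text
time: 26.82
ee_pos: [0.5106, 0.1288, 0.208]
tcp_rot: [180.0, 0.0, 0.1]
wrist_force: [0.6, 0.5, -0.8]
opening: 0.0299
```

```bash
python3 - <<'E'
from h import *
o,c=snap("w11",[(.6194,.1788,.095,.0275),(.6712,.0699,.095,.0275),(.6712,.0699,.135,.017),(.5114,.1277,.095,.0275),(.5621,.0186,.095,.0275)]);print(o["opening"],o["wrist_force"],o["ee_pos"])
E
```

```text
0.029878259809235006 [ 0.584   0.5313 -0.8107] [0.5106 0.1288 0.208 ]
```

View pics/w11.png

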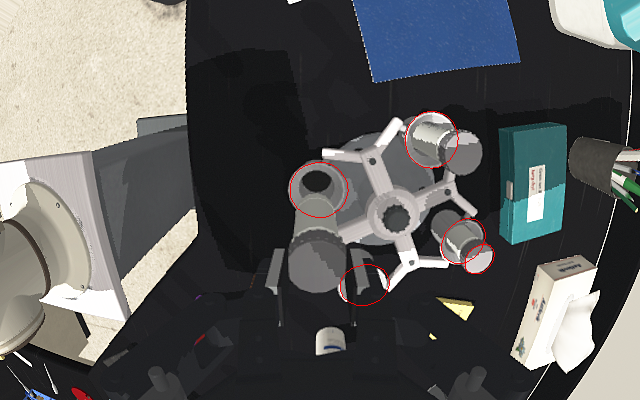

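Call:
send_rows(targets=[[1, 0, 0, -15, 0], [1, 0, 0, -35, 0], [1, 0, 0, -48, 0], [1, 0, 0, -55, 0], [1, 0, 0, -62, 0], [1, 0, 0, -69, 0], [1, 0, 0, -76, 0], [1, 0, 0, -83, 0], [1, 0, 0, -90, 0], [1, 0, 0, -96, 0]])

```text
time: 28.12
ee_pos: [0.5111, 0.1284, 0.1119]
tcp_rot: [-180.0, 0.0, 0.1]
wrist_force: [-0.2, 0.4, -1.0]
opening: 0.03
```

Call:
send_rows(targets=[[1, 0, 0, -2, 0], [1, 0, 0, -4, 0], [1, 0, 0, -5, 0], [1, 0, 0, -6, 0], [1, 0, 0, -6, 0]])

```text
time: 28.75
ee_pos: [0.5111, 0.1284, 0.1065]
tcp_rot: [-180.0, -0.0, 0.0]
wrist_force: [0.3, 0.2, -0.9]
opening: 0.0294
```

Call:
send_rows(targets=[[1, 0, 0, -1, 0], [1, 0, 0, -2, 0], [1, 0, 0, -2, 0]])

```text
time: 29.12
ee_pos: [0.5117, 0.1286, 0.1061]
tcp_rot: [-179.9, -0.1, 0.1]
wrist_force: [-2.2, -0.5, 9.5]
opening: 0.0301
```

Call:
send_rows(targets=[[0.4, 0, 0, 0, 0], [0.2, 0, 0, 0, 0], [0, 0, 0, 0, 0], [0, 0, 0, 0, 0], [0, 0, 0, 10, 0], [0, 0, 0, 30, 0], [0, 0, 0, 60, 0], [0, 0, 0, 100, 0], [0, 0, 0, 135, 0], [0, 0, 0, 144, 0]])

```text
time: 30.38
ee_pos: [0.5118, 0.1285, 0.2514]
tcp_rot: [-179.9, -0.2, 0.0]
wrist_force: [0.5, 0.1, 0.3]
opening: 0.0852
```

Call:
send_rows(targets=[[0, -3, -18, 0, 0], [0, -11, -60, 0, 0], [0, -21, -116, 0, 0], [0, -31, -173, 0, 0], [0, -41, -230, 0, 0], [0, -51, -287, 0, 0], [0, -61, -344, 0, 0], [0, -71, -400, 0, 0], [0, -81, -455, 0, 0], [0, -85, -478, 0, 0]])

```text
time: 31.62
ee_pos: [0.4239, -0.3525, 0.2466]
tcp_rot: [-179.9, 0.1, -0.1]
wrist_force: [1.8, -0.5, 0.0]
opening: 0.0853
```

Call:
send_rows(targets=[[0, 0, 0, 0, 0], [0, 0, 0, 0, 0]])

```text
time: 31.88
ee_pos: [0.4255, -0.3493, 0.2477]
tcp_rot: [-179.9, 0.1, 0.0]
wrist_force: [-0.4, 1.4, -0.6]
opening: 0.0856
```

```bash
python3 - <<'E'
from h import *
o,c=snap("w12",[(.4269,-.3497,.12,.017)]);print(o["opening"],o["wrist_force"],o["ee_pos"])
s=bot.camera("side")["pixels"][90:210,280:440,::-1];a=cv2.resize(s,None,fx=3.6,fy=3.6,interpolation=cv2.INTER_CUBIC)
cv2.imwrite("pics/s12.png",a)
E
```

```text
0.08558059073282405 [-0.377   1.3703 -0.5978] [ 0.4255 -0.3493  0.2477]
```

View pics/w12.png

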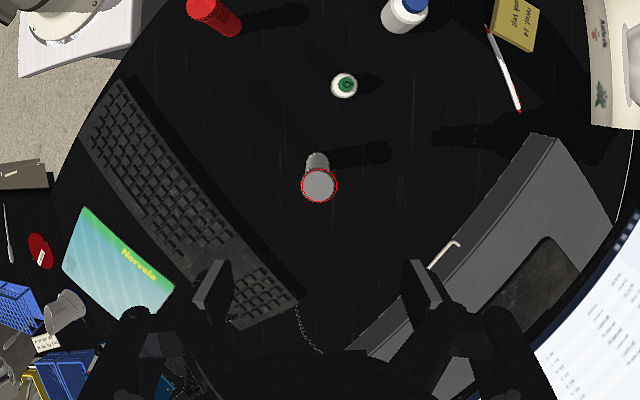

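View pics/s12.png

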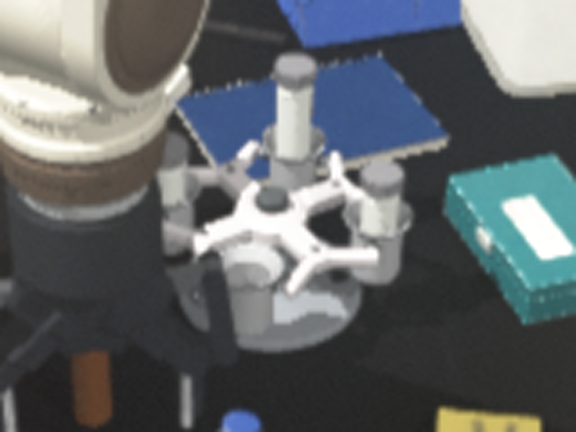

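Both short tubes and the first long are seated; Lb sits at wrist pixel (318,185), as predicted. Grasp it.

Call:
send_rows(targets=[[0, 0, 0, -40, 0], [0, 0, 0, -80, 0], [0, 0, 0, -120, 0], [0, 0, 0, -145, 0], [0, 0, 0, -158, 0], [0, 0, 0, -158, 0], [1, 0, 0, -158, 0], [1, 0, 0, -158, 0], [1, 0, 0, -158, 0], [1, 0, 0, -158, 0]], squeeze=40)

```text
time: 33.22
ee_pos: [0.4265, -0.35, 0.0913]
tcp_rot: [179.9, -0.1, 0.0]
wrist_force: [-0.1, -0.0, 6.0]
opening: 0.0299
```

Call:
send_rows(targets=[[1, 0, 0, 0, 0], [1, 0, 0, 0, 0], [1, 0, 0, 0, 0], [1, 0, 0, 0, 0]])

```text
time: 33.72
ee_pos: [0.4265, -0.35, 0.0914]
tcp_rot: [179.9, -0.1, 0.0]
wrist_force: [-0.1, -0.3, 6.4]
opening: 0.0299
```

Call:
send_rows(targets=[[1, 0, 0, 10, 0], [1, 0, 0, 30, 0], [1, 0, 0, 60, 0], [1, 0, 0, 100, 0], [1, 0, 0, 140, 0], [1, 0, 0, 160, 0], [1, 0, 0, 160, 0]])

```text
time: 34.6
ee_pos: [0.4265, -0.3501, 0.252]
tcp_rot: [179.9, -0.1, 0.0]
wrist_force: [0.3, -0.2, -1.2]
opening: 0.03
```

```bash
python3 - <<'E'
from h import *
o,c=snap("w13",[]);print(o["opening"],o["wrist_force"],o["ee_pos"])
s=bot.camera("side")["pixels"][120:320,230:430,::-1];cv2.imwrite("pics/s13.png",cv2.resize(s,None,fx=3,fy=3,interpolation=cv2.INTER_CUBIC))
t=bot.camera("top");im=t["pixels"]
for u,v in((260,139),(217,157),(235,200),(278.5,182)):
    a=circ(im,u,v,18,9.5,12.5,8);print(a and (np.round(a,2),plane(t,a[0],a[1],.095)))
cv2.imwrite("pics/t13.png",cv2.resize(im[115:220,195:300],None,fx=5,fy=5,interpolation=cv2.INTER_CUBIC)[:,:,::-1])
E
```

```text
0.02997972491722846 [ 0.3041 -0.2443 -1.1936] [ 0.4265 -0.3501  0.252 ]
(array([259.88, 139.  ,  10.99], dtype=float32), array([0.6705, 0.0693]))
(array([216.75, 157.  ,  10.85], dtype=float32), array([0.6204, 0.1782]))
(array([234.25, 198.62,  11.65], dtype=float32), array([0.5146, 0.1291]))
(array([277.75, 181.75,  10.79], dtype=float32), array([0.5611, 0.0195]))
```

View pics/s13.png

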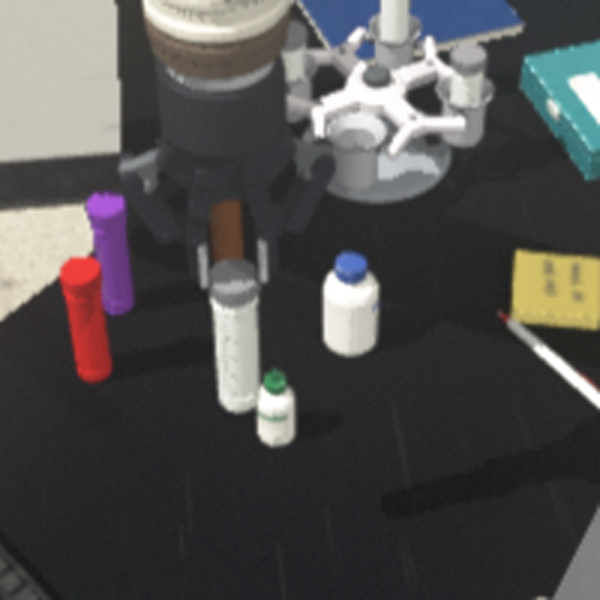

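View pics/t13.png

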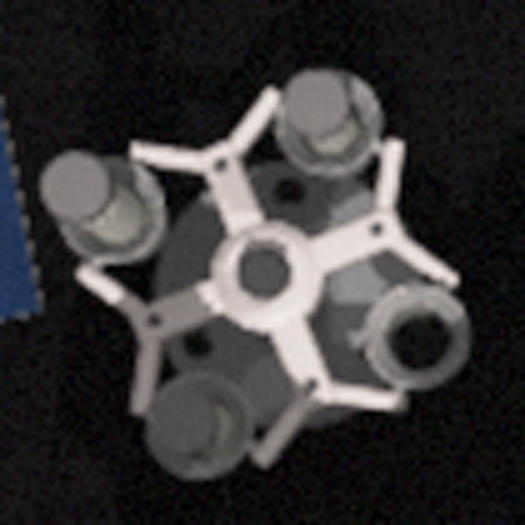

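Call:
send_rows(targets=[[1, 5, 14, 0, 0], [1, 18, 50, 0, 0], [1, 35, 96, 0, 0], [1, 52, 142, 0, 0], [1, 69, 188, 0, 0], [1, 86, 234, 0, 0], [1, 103, 280, 0, 0], [1, 119, 326, 0, 0], [1, 131, 357, 0, 0], [1, 135, 369, 0, 0]])

```text
time: 36.0
ee_pos: [0.5609, 0.0217, 0.2495]
tcp_rot: [-180.0, 0.1, 0.2]
wrist_force: [-0.6, -1.4, -0.8]
opening: 0.0296
```

Call:
send_rows(targets=[[1, 0, 0, 0, 0], [1, 0, 0, 0, 0]])

```text
time: 36.25
ee_pos: [0.5607, 0.0185, 0.2504]
tcp_rot: [180.0, 0.0, 0.0]
wrist_force: [-0.0, 0.2, -0.2]
opening: 0.0297
```

```bash
python3 - <<'E'
from h import *
o,c=snap("w14",[(.5616,.019,.095,.0275)]);print(o["opening"],o["wrist_force"],o["ee_pos"])
E
```

```text
0.029748476158367204 [-0.0319  0.1767 -0.1759] [0.5607 0.0185 0.2504]
```

View pics/w14.png

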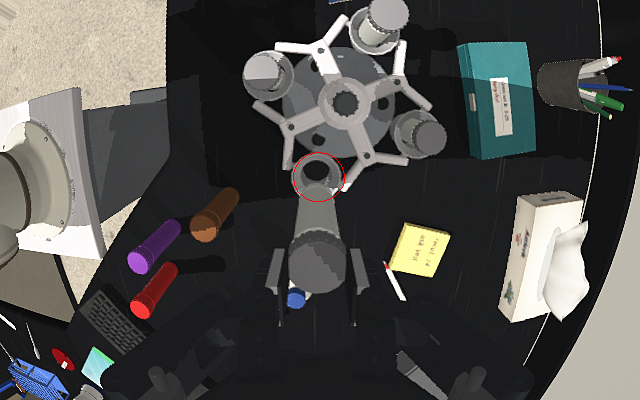

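Call:
send_rows(targets=[[1, 0, 0, -20, 0], [1, 0, 0, -45, 0], [1, 0, 0, -60, 0], [1, 0, 0, -67, 0], [1, 0, 0, -74, 0], [1, 0, 0, -81, 0], [1, 0, 0, -88, 0], [1, 0, 0, -95, 0], [1, 0, 0, -102, 0], [1, 0, 0, -107, 0]])

```text
time: 37.55
ee_pos: [0.561, 0.0193, 0.1428]
tcp_rot: [180.0, 0.0, 0.1]
wrist_force: [0.1, -0.2, -0.4]
opening: 0.0295
```

Call:
send_rows(targets=[[1, 0, 0, -2, 0], [1, 0, 0, -4, 0], [1, 0, 0, -5, 0], [1, 0, 0, -5, 0]])

```text
time: 38.05
ee_pos: [0.5612, 0.0193, 0.1385]
tcp_rot: [180.0, -0.0, 0.0]
wrist_force: [0.2, -0.1, -0.0]
opening: 0.03
```

Call:
send_rows(targets=[[1, 0, 0, -1, 0], [1, 0, 0, -2, 0], [1, 0, 0, -2, 0]])

```text
time: 38.42
ee_pos: [0.562, 0.0194, 0.1382]
tcp_rot: [-180.0, -0.2, 0.1]
wrist_force: [-0.3, -0.2, 9.7]
opening: 0.0295
```

Seated at the same height and force as the others. Release, lift and move back for a clear view.

Call:
send_rows(targets=[[0.4, 0, 0, 0, 0], [0.2, 0, 0, 0, 0], [0, 0, 0, 0, 0], [0, 0, 0, 0, 0], [0, 0, 0, 10, 0], [0, 0, 0, 30, 0], [0, 0, 0, 60, 0], [0, 0, 0, 100, 0], [0, 0, 0, 135, 0], [0, 0, 0, 144, 0]])

```text
time: 39.67
ee_pos: [0.5617, 0.0194, 0.2834]
tcp_rot: [-180.0, -0.2, 0.0]
wrist_force: [0.1, 0.6, -0.3]
opening: 0.0856
```

Call:
send_rows(targets=[[0, -20, -10, 0, 0], [0, -60, -20, 0, 0], [0, -100, -30, 0, 0], [0, -140, -50, 0, 0], [0, -160, -80, 0, 0], [0, -170, -110, 0, 0], [0, -180, -140, 0, 0], [0, -180, -160, 0, 0], [0, -180, -170, 0, 0], [0, -180, -170, 0, 0]])

```text
time: 40.92
ee_pos: [0.3811, -0.1508, 0.28]
tcp_rot: [-180.0, 0.0, -0.0]
wrist_force: [-0.2, 0.4, -0.9]
opening: 0.0856
```

```bash
python3 - <<'E'
from h import *
o,c=snap("w15",[]);print(o["opening"],o["wrist_force"],o["ee_pos"])
s=bot.camera("side")["pixels"][90:290,240:440,::-1];cv2.imwrite("pics/s15.png",cv2.resize(s,None,fx=3,fy=3,interpolation=cv2.INTER_CUBIC))
t=bot.camera("top");im=t["pixels"]
for n,u,v,z,q in(("b1 long",210,152,.167,(.6194,.1788)),("b0 short",258,135,.135,(.6712,.0699)),("b2 short",233,199,.135,(.5114,.1277)),("b3 long",277,180,.167,(.5621,.0186)),("sal",342,196,.09,(.5308,-.1457))):
    print(n,"expected cap px",proj(t,[*q,z]))
cv2.imwrite("pics/t15.png",cv2.resize(im[115:265,195:395],None,fx=4,fy=4,interpolation=cv2.INTER_CUBIC)[:,:,::-1])
a=circ(im,342,196,16,5,9);print(a)
E
```

```text
0.0856410296075554 [-0.182   0.4173 -0.9071] [ 0.3811 -0.1508  0.28  ]
b1 long expected cap px [209.4965 152.4366]
b0 short expected cap px [257.584  135.3471]
b2 short expected cap px [231.6886 198.8881]
b3 long expected cap px [275.6425 178.1896]
sal expected cap px [341.6197 195.5126]
(np.float32(341.75), np.float32(195.5), np.float32(8.5125))
```

View pics/s15.png

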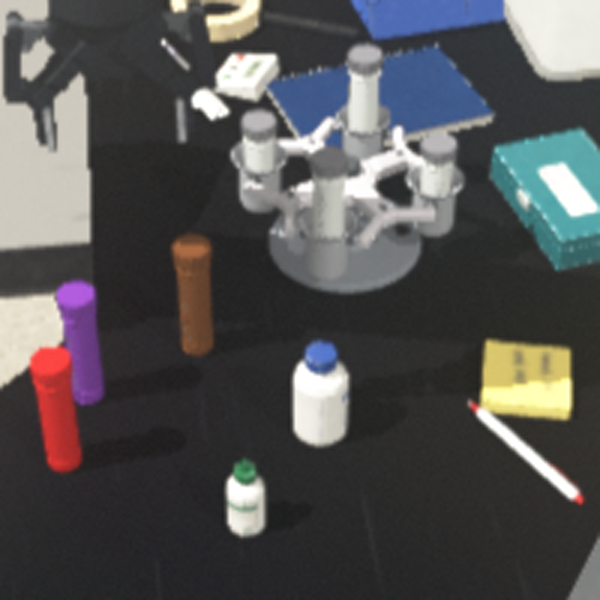

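View pics/t15.png

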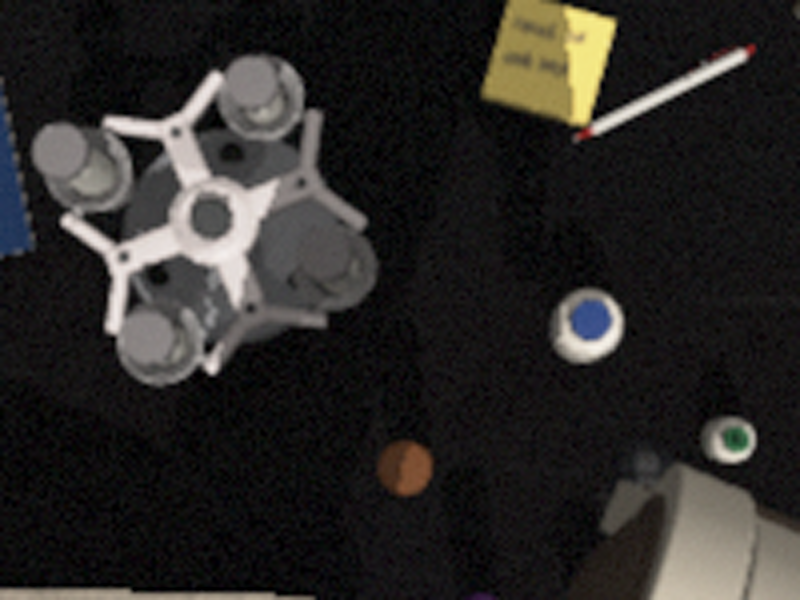

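All four are upright and seated, with the long tubes opposite each other and the bottles unmoved. Handing in.

```bash
python3 -c "
from workcell import bot
print(bot.job_done())"
```

```text
the job is handed in; nothing more can be done
None
```

I loaded all four tubes and handed the job in at about 41 s. The long tubes are in buckets 1 and 3, facing each other, and the short ones are in buckets 0 and 2.

- **Seating:** I lowered each tube until it met the bucket floor at the expected height, with about 9–10 N of contact force, and only then let go.
- **Final pictures:** The top and side views show all four tubes upright, cap up, with caps where a fully seated tube should be. The gripper was clear and touching nothing.
- **Bottles and look-alikes:** The saline bottle measured within 0.2 px of where it started. The dropper bottle and the brown, purple and red look-alikes I judged by eye only, and they look unmoved.
- **Disagreement:** The gripper read about 30 mm open on the caps, though they are stated as 34 mm. The pictures showed a proper cap grip on every tube and nothing slipped, so I left it.

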